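Charge a grinding jar with two balls from the ball dispenser

TASK

Charge the open steel grinding jar with exactly two balls from the ball dispenser: stand the jar on the dispenser's base plate and slide it home under the spout, against its cradle, then press the plunger down to its stop twice, letting it come all the way back up after each stroke. Feel for the stop, which is set inside, and do not lean hard on the plunger once it bottoms. Leave the jar in the cradle and everything else where it stands.

Things in the scene. Friction and masses are not known exactly. Their poses are not given: they have to be found in the camera images.
- jar: Open cylindrical steel jar without lid (the specimen cups have lids), outside diameter 52 mm, 55 mm tall, wall 3 mm, floor 5 mm thick, about 0.18 kg. Starts empty and upright on the table. Origin: centre of its underside, z up along its axis.
- dispenser: White bench dispenser for 15 mm steel balls, fixed, 197 mm tall. Origin: underside of its base, below the plunger's axis; x points from the open front of the dock to the magazine (sloping slotted ball tube) at the back, z up. Base plate: top 6 mm above the table, x -150 to +96 mm, y -46 to +46 mm. Housing: x and y within 24 mm, up to z = 152 mm.
- apron (a point): Free spot on the base plate's top in front of the spout (x -116, y 0, z 6 mm of the dispenser's frame): a jar stood here is clear of the spout from above, and slides 56 mm along +x to the dock between two rails 57 mm apart inside, 9 mm high, whose front ends flare open (x -125 to -104 mm). Axes as the dispenser's.
- dock (a point): Where the middle of the jar's underside lies when the jar is home (x -60, y 0, z 6 mm of the dispenser's frame): below the spout's mouth, wall against a cradle of two angled pads, 26 mm high, which stops and centres it. The jar slides on the plate with 1 to 3 N and is best pushed from the front, with closed fingers, above the rails. Axes as the dispenser's.
- plunger_top (a point): Centre of the top of the plunger's round black knob, 31 mm across; at rest 196.5 mm above the table. It is pushed straight down against a spring (about 4 N to start, 7 to 10 N at the stop) and springs back up by itself. A push of more than 30 N damages the mechanism.
- ball_1_center (a point): Centre of the first 15 mm steel ball (13.8 g), which starts hidden in the metering pocket under the plunger, 119 mm above the table.
- ball_2_center (a point): Centre of the second ball, next in line behind the first, in the housing and magazine.
- ball_3_center (a point): Centre of the third ball, in the slotted clear-sided magazine behind the second; two more balls follow it. It must stay in the dispenser (after two strokes it has moved into the pocket).
- cup_orange: Closed specimen cup with a broad orange lid, 58 mm across, 53 mm tall; a bystander. Origin: centre of its underside.
- cup_red: Closed specimen cup with a broad red lid, 63 mm across, 65 mm tall; a bystander. Origin: centre of its underside.
- dropper: Small amber dropper bottle with a black rubber bulb, 34 mm across, 102 mm tall; a bystander. Origin: centre of its underside.
- plunger: The sprung plunger; origin and axes as the dispenser's while it is up. Its firm stop, set inside and different each time, lies 12 to 22 mm below rest and is felt as a sharp rise of force. Only the last 0.9 mm before the stop lets a ball go: one per full stroke, rolling for about 0.5 s into the jar. The next ball enters when the plunger is fully up.
- spout_nose (a point): Top of the front end of the spout (x -75, y 0, z 99 mm of the dispenser's frame). The spout, 24 mm wide, runs from here back to the housing, its top rising to z = 117 mm; its underside here is at z = 71 mm, 10 mm above the rim of a jar on the plate, so a jar cannot be lowered to the dock from above. Axes as the dispenser's.

How it is judged:
By the outcome, as a careful person would: the job done as asked, in the order asked, and still so for the second after the job is handed in, with the robot touching nothing.
It also fails if it takes over 70 s, if anything falls off the work surface, if the arm or the gripper's body presses on something with over 40 N, if the wrist force passes 120 N, or if a joint passes its speed limit or range.

ROBOT

A 7-joint arm with a two-finger parallel gripper is mounted at the origin on a cart in front of the work surface, level with it; the furniture and walls round the work are solid. World frame = base frame: x ahead of the robot, y to its left, z up, the work surface at z = 0. Lengths are in mm, angles in rad, forces in N, time in s.
With the tool pointing down it reaches from about 425 to 875 mm from the base axis. Payload 8.4 kg.
Tool frame: the origin (TCP) lies midway between the tips of the shut fingers; the grasp point (between the pads) lies 19 mm behind it; z points along the fingers, y is the line along which they close (so a half turn about z gives the same grasp; the last joint's range is limited). The gripper opens to 85 mm and grips with 20 to 120 N. Pads are 22 mm wide; open, the fingers measure 114 mm over their backs; the gripper's body (76 mm by 85 mm) begins 54 mm behind the grasp point. The pads swing forward as they close: fully open they stand 13 mm farther back than shut.
Start: joints at [-1.338, 0.333, 0.04, 1.465, -0.013, 1.343, -0.059], TCP at [211.735, 614.518, 231.308] pointing down, gripper open.
Joint ranges: [-2.58, 2.58], [-0.38, 2.09], [-1.3, 1.39], [0.25, 2.4], [-1.5, 4.64], [0.08, 2.09], [-2.65, 2.65]. Speed limits (rad/s): [2.22, 2.22, 2.79, 2.79, 3.14, 3.14, 3.14].

INTERFACE

Orientations are given as a unit quaternion [x, y, z, w].
In Python, from rig import arm, readout, capture, camera_info gives the robot as it stands (arm), with the cameras as plain functions and the readings (readout).
- The arm moves only by the shell command python3 inch.py FILE [FORCE], which reads ROWS from the file FILE. ROWS is a JSON list of rows, 1 to 20 of them, each an object with the fields jaw (the finger opening in mm), sx, sy, sz (the shift in parts of the range, where 1.0 means 400 mm), yaw (a turn about the tool's z in fractions of the full range, 1 being pi/2 rad); a field left out counts as zero (the opening has to be given); each row is the pose to reach, as a shift and turn from the pose commanded when the command began, along the tool's axes at that moment; what a row does not reach only later rows make up. A row lasts 1/8 s, in which the tool goes at most 62.5 mm and 0.188 rad, less where a joint would pass 70% of its speed; a pose out of reach is approached as far as the arm can. The fingers move at their own pace and stop on an object; FORCE is the grip in N (left out, the last holds). Time passes only in rows, so rows that do not move let the fingers close. It prints the time, the measured TCP pose, the force, the opening and the grip force at its end. No shift or turn number may pass 1 either way. Input that does not fit is refused with a message, and nothing moves.
- readout.state(): the state, without advancing time (a new reading comes with each control period).
- capture(name): name is "side" or "top"; returns the picture (480x640x3 uint8, red, green, blue); there is no depth.
- camera_info(name): a dict with "fovy" (degrees; the focal length in pixels is half the picture's height over the tangent of half this angle, whatever the lens; pixels are square), "cx", "cy" (the principal point, pixels), "R" (3x3) and "t" (3): a world point X has camera coordinates R X + t. Camera axes: x right, y down, z forward; pixel columns grow to the right and rows downward; lengths in mm; the calibration is good to about 2 mm. A picture is of the moment at which its call begins. camera_info takes no time and is no camera call.
- arm.sign_off(): hands the job in; it is judged then, once.
The state is a dict: "time": time; "joints": joint angles; "dq": joint speeds; "effort": joint torques, N m; "eef_pos": TCP position; "ee_rot": TCP orientation; "force": force on the tool from outside, world axes, zero at the start; "torque": the same for the moment, N m; "grip_width": finger opening in mm; "finger_force": force on a finger pad.
Only numpy, scipy, OpenCV 4.12 (cv2) and the standard library are available. Lean on these libraries where they do the work, as an engineer would, in place of code of your own. Each camera call takes 0.05 s, during which the arm holds its last target. There are 200 camera calls.

## Working session

There is one attempt and no reset: what is moved stays moved. The work goes in short steps, Python scripts to look and compute and a shell command to move; the robot and the scene stay as the last step left them, time stands still between calls to the robot, and variables do not carry over. Pictures are saved under pics/ and viewed, at most 10 in all, crops included, and the job is handed in when it is done.

```bash
ls; mkdir -p pics
python3 - <<'E'
from rig import arm, readout, capture, camera_info
import cv2
for n in("side","top"):
    cv2.imwrite(f"pics/{n}0.png",capture(n)[:,:,::-1]); print(n,camera_info(n))
s=readout.state();print(s)
E
```

```text
inch.py
pics
rig.py
side {'fovy': 54.07561531928687, 'cx': 323.1702398568715, 'cy': 232.86231891109148, 'R': array([[ 0.83674413, -0.54725238,  0.01934168],
       [-0.20798064, -0.35027827, -0.91326294],
       [ 0.50656028,  0.7601447 , -0.40691118]]), 't': array([-407.71928788,  269.73886003,  603.48033599])}
top {'fovy': 47.43652076171151, 'cx': 319.5302489011052, 'cy': 238.54624545288212, 'R': array([[-0.00702957, -0.99948539, -0.03129763],
       [-0.99334814,  0.01057694, -0.114663  ],
       [ 0.11493502,  0.03028341, -0.9929113 ]]), 't': array([128.91211358, 562.92586734, 936.79121412])}
{'time': 0.1, 'joints': array([-1.33818331,  0.33383497,  0.03982722,  1.46621362, -0.01337026,
        1.3433356 , -0.05850377]), 'dq': array([ 0.00016742, -0.00126542,  0.00324324, -0.00191809,  0.0008444 ,
        0.0007626 ,  0.00101569]), 'effort': array([ 3.75876582e-03, -6.60028052e+01,  1.37016926e+00, -4.06471610e+01,
        1.71194976e-02,  9.07575188e-03, -2.28406725e-05]), 'eef_pos': array([211.60740788, 614.12498155, 230.49793956]), 'ee_rot': array([ 1.65131365e-01,  9.86271286e-01, -7.60080375e-04, -6.89554039e-05]), 'force': array([ 0.46255377, -0.24134841,  0.47832332]), 'torque': array([-0.02546593,  0.01982449, -0.03781294]), 'finger_force': 0.0, 'grip_width': 85.37600928732867}
```

View pics/side0.png

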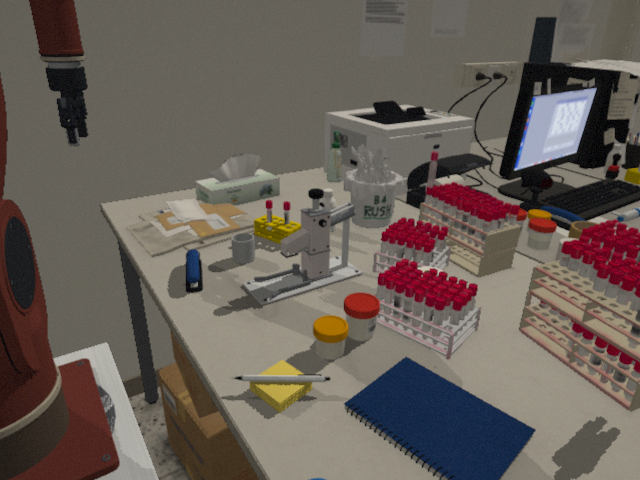

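View pics/top0.png

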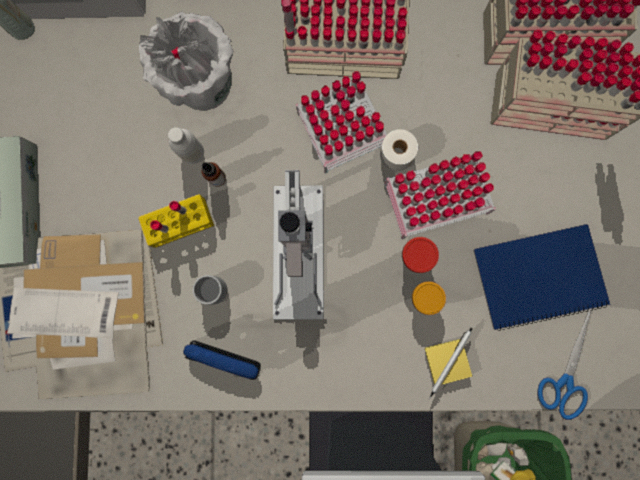

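Top view: jar at (210,290); dispenser plate spans (273..325, 185..320) with its knob at (290,222). Side view: jar at (243,248), knob at (316,193). I'll enlarge both.

Run:
```python
import cv2
a=cv2.imread("pics/top0.png")[165:335,180:340]; b=cv2.imread("pics/side0.png")[180:310,220:380]
cv2.imwrite("pics/topc.png",cv2.resize(a,None,fx=3.5,fy=3.5,interpolation=cv2.INTER_CUBIC))
cv2.imwrite("pics/sidec.png",cv2.resize(b,None,fx=4.5,fy=4.5,interpolation=cv2.INTER_CUBIC))
```

```text
(no output)
```

View pics/topc.png

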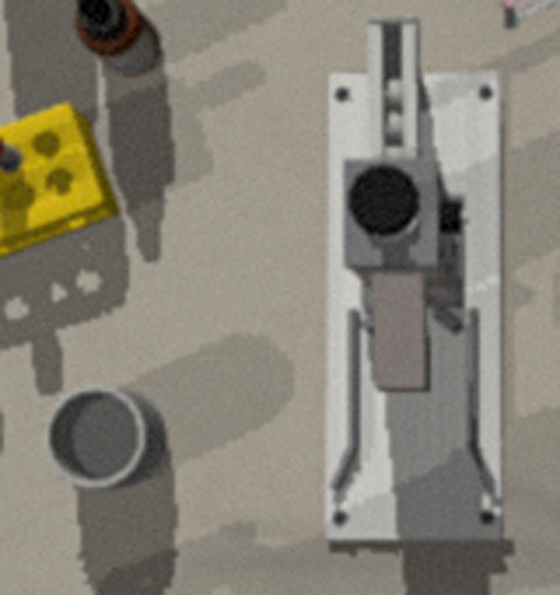

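View pics/sidec.png

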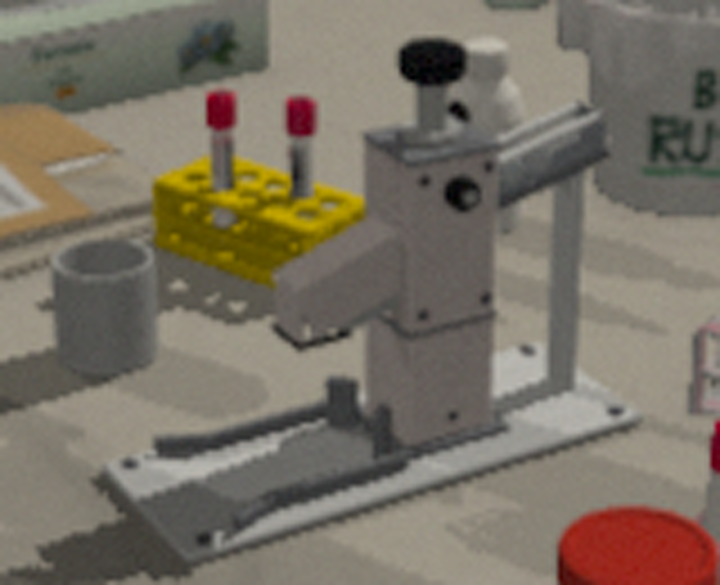

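Top crop: rim centre (97,437), knob (384,201), and plate corners (329,72), (498,72), (328,540), (502,541). Side crop: rim centre (104,259), knob top (433,50), and front plate corners (105,468) and (190,558).

```bash
cat > h.py <<'E'
import numpy as np, cv2
from rig import arm, readout, capture, camera_info
from scipy.spatial.transform import Rotation as Ro
def P(n):
    c=camera_info(n);f=240/np.tan(np.radians(c["fovy"]/2))
    return np.array([[f,0,c["cx"]],[0,f,c["cy"]],[0,0,1]])@np.c_[c["R"],c["t"]]
def tc(p): return (np.array(p,float)+.5)/3.5-.5+[180,165]
def sc(p): return (np.array(p,float)+.5)/4.5-.5+[220,180]
def tri(a,b):
    X=cv2.triangulatePoints(P("top"),P("side"),np.array(a,float).reshape(2,1),np.array(b,float).reshape(2,1)); return (X[:3]/X[3]).ravel()
def plane(n,p,z):
    M=P(n);H=M[:,[0,1,3]].copy();H[:,2]+=z*M[:,2]; x=np.linalg.solve(H,[*p,1]); return x[:2]/x[2]
def proj(n,X): x=P(n)@[*X,1]; return x[:2]/x[2]
E
python3 - <<'E'
from h import *
np.set_printoptions(precision=1,suppress=True)
print("jar rim",tri(tc((97.5,437)),sc((104.5,259))),plane("top",tc((97.5,437)),55),plane("side",sc((104.5,259)),55))
print("knob",tri(tc((384,201)),sc((433,50))),plane("top",tc((384,201)),196.5),plane("side",sc((433,50)),196.5))
C=np.array([plane("top",tc(p),6) for p in((329,72),(498,72),(328,540),(502,541))]);print(C)
d=C[:2].mean(0)-C[2:].mean(0);print(np.degrees(np.arctan2(d[1],d[0])),np.linalg.norm(d),C[2:].mean(0)+d/np.linalg.norm(d)*150)
for p in((105,468),(190,558)):print(plane("side",sc(p),6))
print("fl tri",tri(tc((328,540)),sc((105,468))),tri(tc((502,541)),sc((190,558))))
r=Ro.from_quat(readout.state()["ee_rot"]).as_matrix();print(r)
E
cat >> h.py <<'E'
def go(*X):
    s=readout.state();r=Ro.from_quat(s["ee_rot"]).as_matrix();y=r[:,1]
    print("shift",np.round(r.T@(np.array(X)-s["eef_pos"]),1),"turn to y||world y",round(np.arctan2(-y[0],r[0,0]*np.sign(1)) if 0 else -np.arctan(y[0]/y[1]) ,3),"t",s["time"],"F",np.round(s["force"],1))
E
python3 -c "from h import *;go(475.3,317.8,140)"
```

```text
shift [-345.8 -194.1   90.8] turn to y||world y -0.332 t 0.1 F [ 0.5 -0.2  0.5]
```

The rows are not in the units I measure in: shifts go in shares of 400 mm and turns go in shares of pi/2 rad. I convert before sending: -346 mm / 400 = -0.865, -330 mm / 400 = -0.825, -0.332 rad / 1.5708 = -0.2114.

```bash
echo '[{"jaw":85, "sx":-0.0875, "sy":-0.05, "sz":0.0225, "yaw":-0.0191}, {"jaw":85, "sx":-0.215, "sy":-0.12, "sz":0.055, "yaw":-0.0509}, {"jaw":85, "sx":-0.345, "sy":-0.195, "sz":0.09, "yaw":-0.0828}, {"jaw":85, "sx":-0.475, "sy":-0.2675, "sz":0.125, "yaw":-0.1146}, {"jaw":85, "sx":-0.605, "sy":-0.34, "sz":0.16, "yaw":-0.1464}, {"jaw":85, "sx":-0.735, "sy":-0.4125, "sz":0.1925, "yaw":-0.1783}, {"jaw":85, "sx":-0.825, "sy":-0.4625, "sz":0.2175, "yaw":-0.2037}, {"jaw":85, "sx":-0.865, "sy":-0.485, "sz":0.2275, "yaw":-0.2114}, {"jaw":85, "sx":-0.865, "sy":-0.485, "sz":0.2275, "yaw":-0.2114}]' > next.json && python3 inch.py next.json 30; python3 -c "from h import *;go(475.3,317.8,25)"
```

```text
time: 1.23
eef_pos: [476.3, 316.7, 139.7]
ee_rot: [0.002, 1.0, -0.001, -0.0]
force: [0.2, 0.9, 0.6]
grip_width: 85.0
finger_force: 0.0
shift [  0.9   1.3 114.7] turn to y||world y -0.003 t 1.225 F [0.2 0.9 0.6]
```

To row units: 115 mm / 400 = 0.2875, 105 mm / 400 = 0.2625.

```bash
echo '[{"jaw":85, "sx":0.0025, "sy":0.0025, "sz":0.1}, {"jaw":85, "sx":0.0025, "sy":0.0025, "sz":0.2}, {"jaw":85, "sx":0.0025, "sy":0.0025, "sz":0.2625}, {"jaw":85, "sx":0.0025, "sy":0.0025, "sz":0.2875}, {"jaw":85, "sx":0.0025, "sy":0.0025, "sz":0.2875}, {"jaw":40, "sx":0.0025, "sy":0.0025, "sz":0.2875}, {"jaw":40, "sx":0.0025, "sy":0.0025, "sz":0.2875}, {"jaw":40, "sx":0.0025, "sy":0.0025, "sz":0.2875}, {"jaw":40, "sx":0.0025, "sy":0.0025, "sz":0.2875}, {"jaw":40, "sx":0.0025, "sy":0.0025, "sz":0.2875}, {"jaw":40, "sx":0.0025, "sy":0.0025, "sz":0.2875}]' > next.json && python3 inch.py next.json 30; python3 -c "from h import *;go(475.3,317.8,110)"
```

```text
time: 2.6
eef_pos: [475.3, 320.0, 26.7]
ee_rot: [-0.0, 1.0, 0.001, 0.001]
force: [-1.1, 0.2, 5.2]
grip_width: 50.4
finger_force: 30.7
shift [ -0.1  -2.1 -83.3] turn to y||world y 0.0 t 2.6 F [-1.1  0.2  5.2]
```

```bash
echo '[{"jaw":40, "sz":-0.025}, {"jaw":40, "sz":-0.1}, {"jaw":40, "sz":-0.175}, {"jaw":40, "sz":-0.175}, {"jaw":40, "sz":-0.175}]' > next.json && python3 inch.py next.json 30
python3 - <<'E'
from h import *
t=capture("top")[:,:,::-1];s=capture("side")[:,:,::-1]
a=cv2.resize(t[230:340,170:330],(800,550),interpolation=cv2.INTER_CUBIC)
cv2.imwrite("pics/lift.png",np.vstack([cv2.resize(t[240:340,170:330],(480,300)),cv2.resize(s[180:280,180:340],(480,300))]))
go(449,163.8,100)
E
```

```text
time: 3.22
eef_pos: [474.3, 319.1, 95.0]
ee_rot: [-0.0, 1.0, -0.0, -0.0]
force: [-0.0, -0.9, -1.1]
grip_width: 50.4
finger_force: 31.8
shift [  25.  -155.1   -5.5] turn to y||world y 0.0 t 3.325 F [-0.9  0.8 -1.7]
```

View pics/lift.png

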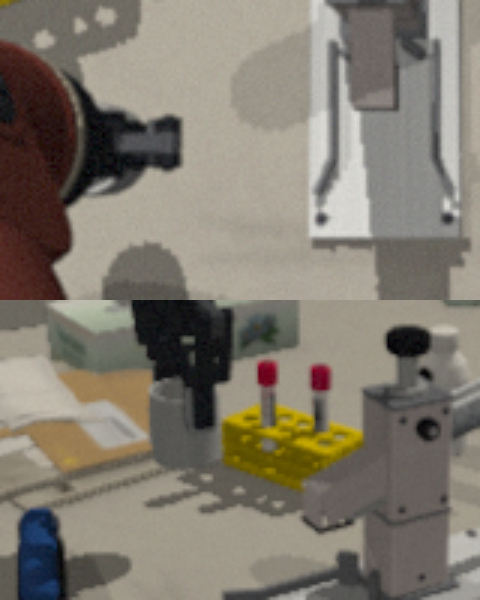

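The jar is held upright. Next I'll move it over the front of the apron.

To row units: -155 mm / 400 = -0.3875, -147 mm / 400 = -0.3675.

```bash
echo '[{"jaw":40, "sx":0.0125, "sy":-0.0625}, {"jaw":40, "sx":0.03, "sy":-0.1875}, {"jaw":40, "sx":0.05, "sy":-0.3}, {"jaw":40, "sx":0.0625, "sy":-0.3675}, {"jaw":40, "sx":0.0625, "sy":-0.3875}, {"jaw":40, "sx":0.0625, "sy":-0.3875}, {"jaw":40, "sx":0.0625, "sy":-0.3875}, {"jaw":40, "sx":0.0625, "sy":-0.3875, "sz":0.05}, {"jaw":40, "sx":0.0625, "sy":-0.3875, "sz":0.1}, {"jaw":40, "sx":0.0625, "sy":-0.3875, "sz":0.1}, {"jaw":40, "sx":0.0625, "sy":-0.3875, "sz":0.1}]' > next.json && python3 inch.py next.json 30
python3 - <<'E'
from h import *
go(449,163.8,33)
t=capture("top")[:,:,::-1];s=capture("side")[:,:,::-1]
cv2.imwrite("pics/ap.png",np.vstack([cv2.resize(t[240:340,210:370],(480,300)),cv2.resize(s[200:300,200:360],(480,300))]))
E
```

```text
time: 4.7
eef_pos: [450.0, 165.0, 55.8]
ee_rot: [-0.0, 1.0, 0.0, 0.0]
force: [-0.1, 1.9, -0.9]
grip_width: 50.5
finger_force: 31.9
shift [ 1.  -1.2 22.8] turn to y||world y 0.001 t 4.7 F [-0.1  1.9 -0.9]
```

View pics/ap.png

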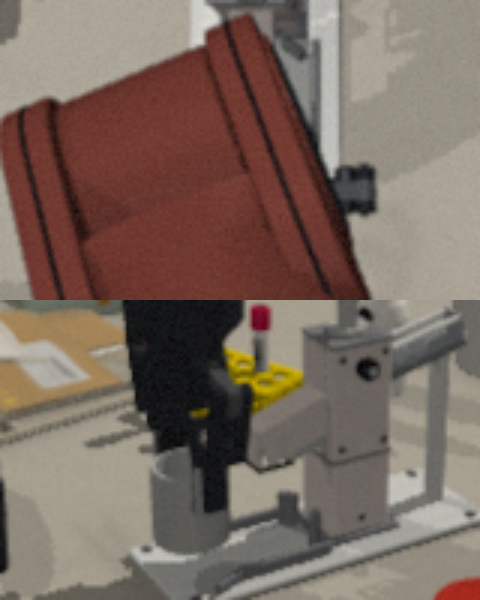

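The jar is over the plate between the flares, with the gripper body just in front of the spout. I'll lower it gently.

```bash
echo '[{"jaw":40, "sx":0.0025, "sy":-0.0025, "sz":0.02}, {"jaw":40, "sx":0.0025, "sy":-0.0025, "sz":0.0375}, {"jaw":40, "sx":0.0025, "sy":-0.0025, "sz":0.0475}, {"jaw":40, "sx":0.0025, "sy":-0.0025, "sz":0.0525}, {"jaw":40, "sx":0.0025, "sy":-0.0025, "sz":0.055}, {"jaw":40, "sx":0.0025, "sy":-0.0025, "sz":0.055}]' > next.json && python3 inch.py next.json 30
```

```text
time: 5.55
eef_pos: [448.8, 163.4, 33.4]
ee_rot: [-0.0, 1.0, 0.0, 0.0]
force: [0.5, 0.1, -1.1]
grip_width: 50.4
finger_force: 31.9
```

```bash
echo '[{"jaw":40, "sz":0.0018}, {"jaw":40, "sz":0.0018}, {"jaw":40, "sz":0.0018}]' > next.json && python3 inch.py next.json 30;echo '[{"jaw":40, "sz":0.0018}, {"jaw":40, "sz":0.0018}, {"jaw":40, "sz":0.0018}]' > next.json && python3 inch.py next.json 30
```

```text
time: 5.92
eef_pos: [448.8, 163.5, 32.7]
ee_rot: [-0.0, 1.0, 0.0, 0.0]
force: [1.4, 0.6, -0.5]
grip_width: 50.5
finger_force: 31.9
time: 6.3
eef_pos: [448.8, 163.5, 32.6]
ee_rot: [-0.0, 1.0, 0.0, 0.0]
force: [-3.4, -2.1, 9.2]
grip_width: 50.2
finger_force: 32.9
```

To row units: -65 mm / 400 = -0.1625, -55 mm / 400 = -0.1375.

```bash
echo '[{"jaw":72}, {"jaw":72}, {"jaw":72}, {"jaw":72}, {"jaw":72, "sz":-0.0625}, {"jaw":72, "sz":-0.1375}, {"jaw":72, "sz":-0.1625}, {"jaw":0, "sx":0.0625, "sz":-0.1625}, {"jaw":0, "sx":0.1175, "sz":-0.1625}, {"jaw":0, "sx":0.1175, "sz":-0.1625}, {"jaw":0, "sx":0.1175, "sz":-0.1625}, {"jaw":0, "sx":0.1175, "sz":-0.1625}, {"jaw":0, "sx":0.1175, "sz":-0.1625}, {"jaw":0, "sx":0.1175, "sz":-0.1625}, {"jaw":0, "sx":0.1175, "sz":-0.1625}]' > next.json && python3 inch.py next.json 30
python3 - <<'E'
from h import *
go(402,163.8,36)
t=capture("top")[:,:,::-1];s=capture("side")[:,:,::-1]
cv2.imwrite("pics/ap2.png",np.vstack([cv2.resize(t[240:340,210:370],(480,300)),cv2.resize(s[200:300,200:360],(480,300))]))
E
```

```text
time: 8.18
eef_pos: [401.8, 163.3, 96.9]
ee_rot: [-0.0, 1.0, -0.0, -0.0]
force: [-0.4, 0.8, 0.1]
grip_width: 0.2
finger_force: 0.0
shift [-0.2  0.5 60.9] turn to y||world y 0.0 t 8.175 F [-0.4  0.8  0.1]
```

View pics/ap2.png

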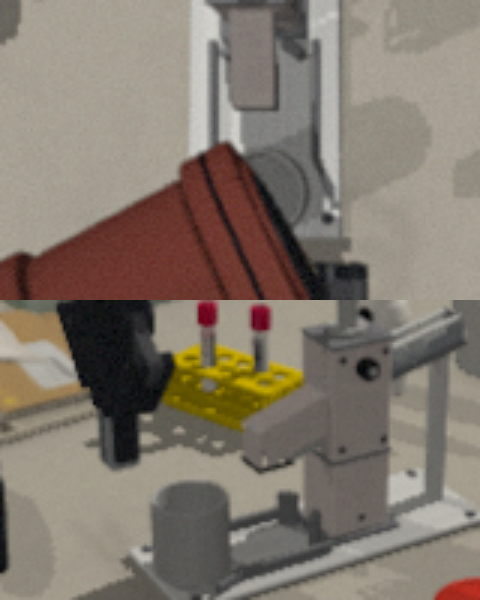

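The jar stands on the plate between the flares. I'll lower the closed fingers in front of it and push.

To row units: -63 mm / 400 = -0.1575, -61 mm / 400 = -0.1525.

```bash
echo '[{"jaw":0, "sy":0.0013, "sz":0.0625}, {"jaw":0, "sy":0.0013, "sz":0.125}, {"jaw":0, "sy":0.0013, "sz":0.1475}, {"jaw":0, "sy":0.0013, "sz":0.1475}, {"jaw":0, "sx":-0.015, "sy":0.0013, "sz":0.1475}, {"jaw":0, "sx":-0.025, "sy":0.0013, "sz":0.1475}, {"jaw":0, "sx":-0.035, "sy":0.0013, "sz":0.1475}, {"jaw":0, "sx":-0.045, "sy":0.0013, "sz":0.1475}, {"jaw":0, "sx":-0.055, "sy":0.0013, "sz":0.1475}, {"jaw":0, "sx":-0.065, "sy":0.0013, "sz":0.1475}, {"jaw":0, "sx":-0.075, "sy":0.0013, "sz":0.1475}, {"jaw":0, "sx":-0.085, "sy":0.0013, "sz":0.1475}, {"jaw":0, "sx":-0.095, "sy":0.0013, "sz":0.1475}, {"jaw":0, "sx":-0.105, "sy":0.0013, "sz":0.1475}, {"jaw":0, "sx":-0.115, "sy":0.0013, "sz":0.1475}, {"jaw":0, "sx":-0.125, "sy":0.0013, "sz":0.1475}, {"jaw":0, "sx":-0.135, "sy":0.0013, "sz":0.1475}, {"jaw":0, "sx":-0.145, "sy":0.0013, "sz":0.1475}, {"jaw":0, "sx":-0.1525, "sy":0.0013, "sz":0.1475}, {"jaw":0, "sx":-0.1575, "sy":0.0013, "sz":0.1475}]' > next.json && python3 inch.py next.json 30
python3 - <<'E'
from h import *
go(475,163.8,38)
s=capture("side")[:,:,::-1]
cv2.imwrite("pics/push.png",cv2.resize(s[200:300,200:360],(640,400)))
E
```

```text
time: 10.78
eef_pos: [464.8, 163.8, 37.9]
ee_rot: [-0.0, 1.0, -0.0, -0.0]
force: [-2.2, -1.8, 1.4]
grip_width: -0.2
finger_force: 1.0
shift [-10.2  -0.   -0.1] turn to y||world y 0.0 t 10.775 F [-2.2 -1.8  1.4]
```

View pics/push.png

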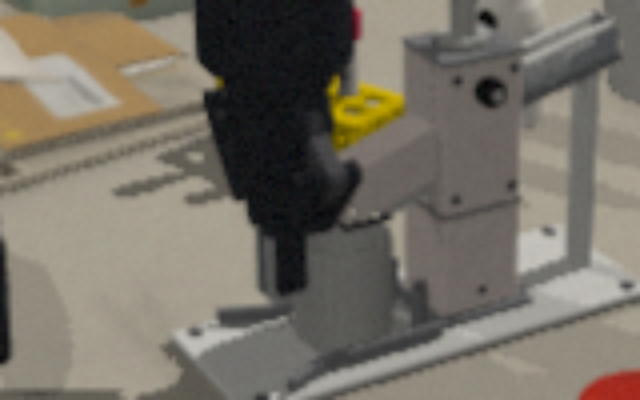

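The jar is upright and almost in the cradle. I'll continue in small steps and watch the force.

To row units: -4.5 mm / 400 = -0.0113, -3 mm / 400 = -0.0075.

```bash
echo '[{"jaw":0, "sx":-0.0038}, {"jaw":0, "sx":-0.0075}, {"jaw":0, "sx":-0.0113}, {"jaw":0, "sx":-0.0113}]' > next.json && python3 inch.py next.json | grep -E 'eef|force'; echo '[{"jaw":0, "sx":-0.0025}, {"jaw":0, "sx":-0.005}, {"jaw":0, "sx":-0.005}]' > next.json && python3 inch.py next.json | grep -E 'eef|force'; echo '[{"jaw":0, "sx":-0.0025}, {"jaw":0, "sx":-0.005}, {"jaw":0, "sx":-0.005}]' > next.json && python3 inch.py next.json | grep -E 'eef|force'
```

```text
eef_pos: [469.4, 163.9, 37.9]
force: [-0.3, -0.9, -0.5]
finger_force: 0.5
eef_pos: [471.3, 163.9, 37.9]
force: [-1.4, -0.2, -0.5]
finger_force: 0.5
eef_pos: [473.3, 163.9, 37.9]
force: [-2.2, 0.3, -0.6]
finger_force: 0.5
```

To row units: -1.2 mm / 400 = -0.003, -0.7 mm / 400 = -0.0018.

```bash
for i in 1 2 3; do echo '[{"jaw":0, "sx":-0.0018}, {"jaw":0, "sx":-0.003}, {"jaw":0, "sx":-0.003}]' > next.json && python3 inch.py next.json | grep -E 'eef|^force'; done
```

```text
eef_pos: [474.4, 163.9, 37.9]
force: [-0.9, -1.1, 0.3]
eef_pos: [474.7, 163.7, 37.7]
force: [-5.7, -1.4, 2.6]
eef_pos: [474.7, 163.6, 37.5]
force: [-11.1, -2.7, 7.5]
```

Firm stop at x = 474.7, where I predicted home. I'll back off, rise and go over the plunger.

To row units: -200 mm / 400 = -0.5, -190 mm / 400 = -0.475.

```bash
echo '[{"jaw":0, "sx":0.0075}, {"jaw":0, "sx":0.05}, {"jaw":0, "sx":0.1125}, {"jaw":0, "sx":0.1375, "sz":-0.075}, {"jaw":0, "sx":0.1375, "sz":-0.2125}, {"jaw":0, "sx":0.1375, "sz":-0.35}, {"jaw":0, "sx":0.125, "sz":-0.475}, {"jaw":0, "sx":0.0125, "sz":-0.5}, {"jaw":0, "sx":-0.125, "sz":-0.5}, {"jaw":0, "sx":-0.2125, "sz":-0.5}, {"jaw":0, "sx":-0.2375, "sz":-0.5}, {"jaw":0, "sx":-0.2375, "sz":-0.5}, {"jaw":0, "sx":-0.2375, "sz":-0.5}]' > next.json && python3 inch.py next.json
python3 - <<'E'
from h import *
go(571.3,163.8,197)
s=capture("side")[:,:,::-1]
cv2.imwrite("pics/home.png",cv2.resize(s[150:300,200:360],(640,600),interpolation=cv2.INTER_CUBIC))
E
```

```text
time: 14.82
eef_pos: [570.7, 164.2, 238.1]
ee_rot: [-0.0, 1.0, 0.0, -0.0]
force: [-0.1, -0.7, -0.2]
grip_width: -0.3
finger_force: 0.0
shift [-0.6 -0.4 41.1] turn to y||world y 0.001 t 14.825 F [-0.1 -0.7 -0.2]
```

View pics/home.png

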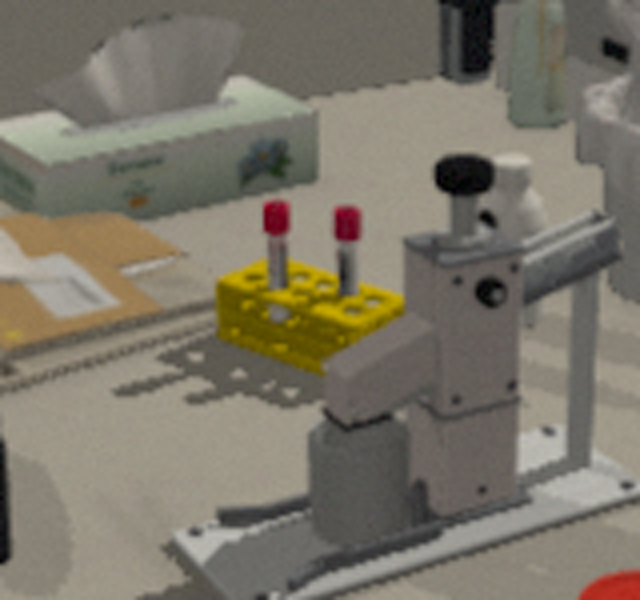

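Jar is home under the spout; the fingertips hang above the knob. Now the first stroke, feeling for the stop.

To row units: 39 mm / 400 = 0.0975, 35 mm / 400 = 0.0875.

```bash
echo '[{"jaw":0, "sx":-0.0015, "sy":-0.001, "sz":0.05}, {"jaw":0, "sx":-0.0015, "sy":-0.001, "sz":0.0875}, {"jaw":0, "sx":-0.0015, "sy":-0.001, "sz":0.0975}, {"jaw":0, "sx":-0.0015, "sy":-0.001, "sz":0.0975}]' > next.json && python3 inch.py next.json | grep -E 'eef|^force'; echo '[{"jaw":0, "sz":0.0075}, {"jaw":0, "sz":0.015}, {"jaw":0, "sz":0.0225}, {"jaw":0, "sz":0.0275}, {"jaw":0, "sz":0.0275}]' > next.json && python3 inch.py next.json | grep -E 'eef|^force'; for i in 1 2; do echo '[{"jaw":0, "sz":0.0025}, {"jaw":0, "sz":0.0038}, {"jaw":0, "sz":0.0038}]' > next.json && python3 inch.py next.json | grep -E 'eef|^force'; done
```

```text
eef_pos: [572.2, 163.6, 199.0]
force: [-0.3, 0.5, -0.3]
eef_pos: [572.8, 163.6, 188.5]
force: [-1.2, -0.8, 6.9]
eef_pos: [572.9, 163.6, 187.2]
force: [-0.8, -0.1, 6.1]
eef_pos: [572.9, 163.7, 185.8]
force: [-0.3, -0.0, 7.1]
```

To row units: 1 mm / 400 = 0.0025, 0.6 mm / 400 = 0.0015.

```bash
for i in 1 2 3; do echo '[{"jaw":0, "sz":0.0015}, {"jaw":0, "sz":0.0025}, {"jaw":0, "sz":0.0025}]' > next.json && python3 inch.py next.json | grep -E 'eef|^force'; done
```

```text
eef_pos: [572.9, 163.7, 184.8]
force: [-1.6, -0.1, 7.0]
eef_pos: [572.9, 163.7, 183.8]
force: [-1.5, -1.0, 7.4]
eef_pos: [572.9, 163.7, 182.8]
force: [-1.5, -0.5, 7.6]
```

To row units: 1 mm / 400 = 0.0025, 0.6 mm / 400 = 0.0015.

```bash
for i in 1 2; do echo '[{"jaw":0, "sz":0.0015}, {"jaw":0, "sz":0.0025}, {"jaw":0, "sz":0.0025}]' > next.json && python3 inch.py next.json | grep -E 'eef|^force'; done
```

```text
eef_pos: [572.9, 163.7, 181.9]
force: [-1.3, -0.9, 7.4]
eef_pos: [572.9, 163.7, 180.9]
force: [-1.9, -0.1, 8.2]
```

To row units: 1 mm / 400 = 0.0025, 0.6 mm / 400 = 0.0015.

```bash
for i in 1 2; do echo '[{"jaw":0, "sz":0.0015}, {"jaw":0, "sz":0.0025}, {"jaw":0, "sz":0.0025}]' > next.json && python3 inch.py next.json | grep -E 'eef|^force'; done
```

```text
eef_pos: [572.9, 163.7, 179.9]
force: [-2.5, -0.6, 8.4]
eef_pos: [572.9, 163.7, 179.0]
force: [-1.8, -0.5, 8.6]
```

To row units: 1 mm / 400 = 0.0025, 0.6 mm / 400 = 0.0015.

```bash
for i in 1; do echo '[{"jaw":0, "sz":0.0015}, {"jaw":0, "sz":0.0025}, {"jaw":0, "sz":0.0025}]' > next.json && python3 inch.py next.json | grep -E 'eef|^force'; done
```

```text
eef_pos: [572.9, 163.6, 178.0]
force: [-1.9, -0.7, 8.4]
```

To row units: 1 mm / 400 = 0.0025, 0.6 mm / 400 = 0.0015.

```bash
for i in 1 2; do echo '[{"jaw":0, "sz":0.0015}, {"jaw":0, "sz":0.0025}, {"jaw":0, "sz":0.0025}]' > next.json && python3 inch.py next.json | grep -E 'eef|^force'; done
```

```text
eef_pos: [572.9, 163.7, 177.0]
force: [-2.6, -0.6, 7.8]
eef_pos: [572.9, 163.7, 176.3]
force: [-2.4, -0.6, 11.6]
```

To row units: 1 mm / 400 = 0.0025, 0.6 mm / 400 = 0.0015.

```bash
echo '[{"jaw":0, "sz":0.0015}, {"jaw":0, "sz":0.0025}, {"jaw":0, "sz":0.0025}]' > next.json && python3 inch.py next.json | grep -E 'eef|^force'
```

```text
eef_pos: [573.0, 163.7, 176.2]
force: [-6.1, -1.3, 17.2]
```

The stop is at z = 176.2, with a sharp rise to 17 N. I'll hold briefly, let it come up, then repeat the same stroke.

To row units: -30 mm / 400 = -0.075, -20 mm / 400 = -0.05.

```bash
echo '[{"jaw":0}, {"jaw":0}, {"jaw":0, "sz":-0.0125}, {"jaw":0, "sz":-0.03}, {"jaw":0, "sz":-0.05}, {"jaw":0, "sz":-0.075}, {"jaw":0, "sz":-0.075}, {"jaw":0, "sz":-0.075}, {"jaw":0, "sz":-0.075}, {"jaw":0, "sz":-0.075}, {"jaw":0, "sz":-0.075}, {"jaw":0, "sz":-0.075}, {"jaw":0, "sz":-0.075}, {"jaw":0, "sz":-0.075}]' > next.json && python3 inch.py next.json | grep -E 'time|eef|^force'
python3 - <<'E'
from h import *
t=capture("side")[:,:,::-1]
cv2.imwrite("pics/s1.png",t); a=cv2.imread("pics/side0.png")
print(readout.state()["eef_pos"])
E
echo '[{"jaw":0, "sx":0.002, "sz":0.015}, {"jaw":0, "sx":0.002, "sz":0.03}, {"jaw":0, "sx":0.002, "sz":0.0425}, {"jaw":0, "sx":0.002, "sz":0.0525}, {"jaw":0, "sx":0.002, "sz":0.06}, {"jaw":0, "sx":0.002, "sz":0.065}, {"jaw":0, "sx":0.002, "sz":0.0688}, {"jaw":0, "sx":0.002, "sz":0.0713}, {"jaw":0, "sx":0.002, "sz":0.0713}]' > next.json && python3 inch.py next.json | grep -E 'time|eef|^force'
```

```text
time: 22.62
eef_pos: [572.4, 163.5, 203.9]
force: [-0.4, 0.3, 0.6]
[572.38315072 163.49059075 203.9432604 ]
time: 23.8
eef_pos: [571.8, 163.6, 176.3]
force: [-3.8, -0.5, 10.1]
```

To row units: 1 mm / 400 = 0.0025, 0.6 mm / 400 = 0.0015.

```bash
echo '[{"jaw":0, "sz":0.0015}, {"jaw":0, "sz":0.0025}, {"jaw":0, "sz":0.0025}, {"jaw":0, "sz":0.0025}]' > next.json && python3 inch.py next.json | grep -E 'time|eef|^force'
```

```text
time: 24.3
eef_pos: [571.9, 163.6, 176.2]
force: [-5.9, -1.6, 17.7]
```

To row units: 200 mm / 400 = 0.5, 170 mm / 400 = 0.425.

```bash
echo '[{"jaw":0}, {"jaw":0, "sz":-0.0125}, {"jaw":0, "sz":-0.03}, {"jaw":0, "sz":-0.05}, {"jaw":0, "sz":-0.1}, {"jaw":0, "sz":-0.2}, {"jaw":0, "sx":0.1, "sy":0.15, "sz":-0.225}, {"jaw":0, "sx":0.2, "sy":0.3, "sz":-0.225}, {"jaw":0, "sx":0.25, "sy":0.425, "sz":-0.225}, {"jaw":0, "sx":0.25, "sy":0.5, "sz":-0.225}, {"jaw":0, "sx":0.25, "sy":0.5, "sz":-0.225}, {"jaw":0, "sx":0.25, "sy":0.5, "sz":-0.225}, {"jaw":0, "sx":0.25, "sy":0.5, "sz":-0.225}]' > next.json && python3 inch.py next.json | grep -E 'time|eef|^force'
python3 - <<'E'
from h import *
t=capture("top")[:,:,::-1];s=capture("side")[:,:,::-1]
f=lambda a,w,h:cv2.resize(a,(w,h),interpolation=cv2.INTER_CUBIC)
a0=cv2.imread("pics/top0.png")
cv2.imwrite("pics/end.png",np.hstack([f(a0[165:325,265:335],260,594),f(t[165:325,265:335],260,594),f(s[180:310,290:350],274,594)]))
E
```

```text
time: 25.92
eef_pos: [472.3, 362.0, 264.3]
force: [0.3, 0.2, 0.5]
```

View pics/end.png

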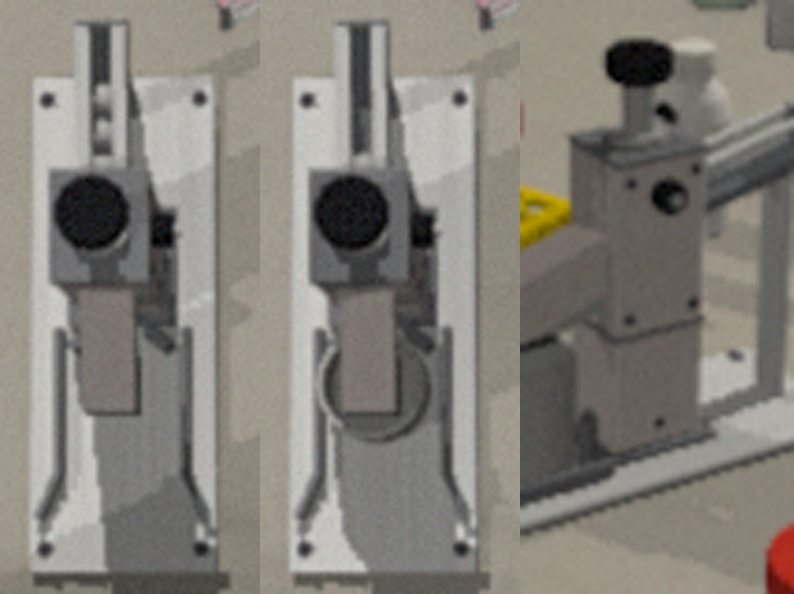

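Before: three balls visible in the magazine at (100,95), (100,130) and (105,160). Now only the last at (362,160), so two have advanced. The jar is centred in the cradle and the plunger is up.

```bash
python3 -c "from rig import arm, readout, capture, camera_info;print(arm.sign_off())"
```

```text
the job is handed in; nothing more can be done
None
```

The job is handed in: the jar sits home in the cradle and the plunger was pressed to its stop twice, at about 17–18 N, coming fully up each time. The magazine shows two fewer balls, though I couldn't see the balls inside the jar itself.

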